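Complete the fragrance tester caddy and hold it up level by its handle

TASK

One tester bottle has been left standing on the table: lower it upright into the empty hole of the tester caddy until it stands on the caddy's bottom board, without dropping it in, and let go of it. Then take the complete caddy by its wooden handle, lift it about 15 cm clear of the table so that its place can be wiped, and finish while still holding it there, level and steady, with all four bottles in their holes. Leave the candle jars, the compass and the small carved box as they stand.

Things in the scene. Friction and masses are not known exactly. Their poses are not given: they have to be found in the camera images.
- caddy: loose wooden caddy, 106 (x) by 114 (y) mm, 0.4 kg empty, any yaw. Bottom board 10 mm thick; drilled upper board from 36 to 44 mm height on brass pillars, with a 2 x 2 pattern of holes, three filled, one empty. Bottles go through the upper board and stand on the bottom board: underside at 10 mm, top at 100 mm height. Origin: centre of its underside, z up, y along the handle
- grip (a point): middle of the handle grip, 118 mm above the caddy's underside, over its centre of mass. The grip is a level wooden bar along the caddy's y, 14 mm wide, 16 mm high (110 to 126 mm), 104 mm long, on two 7 mm brass posts at y = +-47 mm. Take its middle from above, fingers closing along the caddy's x
- caddy_handle: the handle (bow of two brass posts and the wooden grip), fixed to the caddy; its origin and axes are those of caddy (centre of the caddy's underside), not the grip
- hole_3 (a point): the EMPTY hole: centre of its mouth on top of the upper board, 44 mm above the caddy's underside, at (+30, +32) mm in the caddy's x, y; 25 mm in diameter, slightly chamfered, 34 mm deep from the mouth to the bottom board
- hole_0 (a point): centre of the mouth of a filled hole, 44 mm above the caddy's underside, at (-30, -32) mm in the caddy's x, y
- hole_1 (a point): mouth of a filled hole, at (-30, +32) mm in the caddy's x, y
- hole_2 (a point): mouth of a filled hole, at (+30, -32) mm in the caddy's x, y
- stray: the bottle left standing upright on the table. A roll-on fragrance bottle: brown glass body 22 mm in diameter and 64 mm high with a white paper band, ribbed aluminium cap 21 mm in diameter from 66 to 90 mm height, about 50 g; origin at the centre of its underside, z up along it; round, its yaw means nothing. Grip it by the cap or just below
- tester_0: bottle standing in hole_0, same as stray
- tester_1: bottle standing in hole_1, same as stray
- tester_2: bottle standing in hole_2, same as stray
- candle_jar_a: bystander: lidded candle jar, 68 mm in diameter, 102 mm high; origin at the centre of its underside
- candle_jar_b: bystander: another candle jar, same size; origin at the centre of its underside
- compass_a: bystander: closed brass pocket compass lying flat, 60 x 54 mm, 16 mm high; origin at the centre of its underside
- carved_box: bystander: small closed carved wooden box, 53 x 65 mm, 37 mm high; origin at the centre of its underside

How it is judged:
On the way:
1. the stray bottle stands on the bottom board in the empty hole, let go, the caddy standing on the table (horizontal distance between stray and hole_3 below 0.012 m and z of stray in the frame of caddy below 0.014 m and angle between the z axis of stray and the z axis of caddy, either way round below 0.15 rad and contact force between the fingers and stray below 0.1 N and height (world z) of caddy below 0.006 m and angle between caddy's own z axis and vertical below 0.05 rad), for 0.3 s.
At the end, for the whole second after the job is handed in: the fingers hold the caddy by its handle (over 2 N), underside 125 to 200 mm above the table, tilt under 0.10 rad, still (20 mm/s, 0.12 rad/s), touching no bystander; all four bottles in their holes, undersides less than 14 mm above the caddy's and upright in it within 0.15 rad (height (world z) of caddy between 0.125 and 0.2 m and angle between caddy's own z axis and vertical below 0.1 rad and linear speed of caddy below 0.02 m/s and angular speed of caddy below 0.12 rad/s and contact force between the fingers and caddy_handle above 2 N and horizontal distance between stray and hole_3 below 0.012 m and z of each of stray, tester_0, tester_1, tester_2 in the frame of caddy below 0.014 m and angle between the z axis of each of stray, tester_0, tester_1, tester_2 and the z axis of caddy, either way round below 0.15 rad and horizontal distance between tester_0 and hole_0 below 0.012 m and horizontal distance between tester_1 and hole_1 below 0.012 m and horizontal distance between tester_2 and hole_2 below 0.012 m and contact force between caddy and candle_jar_a below 0.05 N and contact force between caddy and candle_jar_b below 0.05 N and contact force between caddy and compass_a below 0.05 N and contact force between caddy and carved_box below 0.05 N); the arm keeps its last pose, push and grip.
It fails at once if the stray bottle is dropped into the hole (falls freely faster than 0.35 m/s) (horizontal distance between stray and hole_3 below 0.03 m and linear speed of stray above 0.35 m/s and contact force between the fingers and stray below 0.02 N and height (world z) of caddy below 0.006 m).
It fails at once if the stray bottle is knocked over (angle between stray's own z axis and vertical above 0.8 rad).
It fails at once if the caddy is tipped by more than 0.3 rad (angle between caddy's own z axis and vertical above 0.3 rad).
It fails at once if a bottle already in the caddy is pulled out (z of any of tester_0, tester_1, tester_2 in the frame of caddy above 0.03 m).
It fails at once if a bystander (candle jar, compass, carved box) is pushed more than 25 mm or tipped (distance of any of candle_jar_a, candle_jar_b, compass_a, carved_box from where it was at the start of the episode above 0.025 m or angle between any of candle_jar_a, candle_jar_b, compass_a, carved_box's own z axis and vertical above 0.4 rad).
It also fails if it takes over 64 s, if anything falls off the work surface, if the arm or the gripper's body presses on something with over 40 N, if the wrist force passes 120 N, or if a joint passes its speed limit or range.

ROBOT

A 6-joint arm with a two-finger parallel gripper is mounted at the origin on a cart in front of the work surface, level with it; the furniture and walls round the work are solid. World frame = base frame: x ahead of the robot, y to its left, z up, the work surface at z = 0. Lengths are in m, angles in rad, forces in N, time in s.
With the tool pointing down it reaches from about 0.25 to 0.775 m from the base axis. Payload 4 kg.
Tool frame: the origin (TCP) lies midway between the tips of the shut fingers; the grasp point (between the pads) lies 19 mm behind it (robot.tcp_to_grasp is the z of the grasp point in the tool frame, in m); z points along the fingers, y is the line along which they close (so a half turn about z gives the same grasp; the last joint's range is limited). The gripper opens to 94 mm and grips with 3 to 60 N. Pads are 16 mm wide; open, the fingers measure 119 mm over their backs; the gripper's body (75 mm by 177 mm) begins 78 mm behind the grasp point.
Start: joints at [1.106, 0.087, 1.371, -0, 1.684, -0.103], TCP at [0.195, 0.514, 0.206] pointing down, gripper open.
Joint ranges: [-3.1, 3.1], [-0.76, 2.03], [0.27, 2.55], [-1.08, 4.22], [0.17, 2.65], [-2.57, 2.57]. Speed limits (rad/s): [2.79, 2.79, 3.14, 3.14, 3.14, 3.14].

INTERFACE

Orientations are given as [roll, pitch, yaw] about the fixed x, y, z axes, in that order (R = Rz(yaw) Ry(pitch) Rx(roll)).
In Python, from bench import robot gives the robot as it stands. The module is installed in compiled form; this text tells all that it offers.
- The arm moves only by the tool move_arm, never from a script. Its argument "motion" is one flat list of numbers, 7 for each row, row after row: the turn, a rotation vector about the tool's x, y, z in units of 45 degrees (1.0 is 45 degrees), then the shift along the tool's x, y, z in units of 100 mm (1.0 is 100 mm), then the opening, from 0 (shut) to 1 (fully open). A call has 1 to 12 rows; each row shifts and turns the commanded pose from where the row before left it, along the tool's axes as they then stand; what a row does not reach is not made up. A row lasts 1/12 s, in which the tool goes at most 41.7 mm and 7.16 degrees, less where a joint would pass 70% of its speed; a pose out of reach is approached as far as the arm can. A call with a number of a shift or a turn outside -1 to 1 is refused whole. A call with a gripper value outside its range is refused whole. The fingers move at their own pace and stop on an object; the grip force is fixed at half the most. Time passes only in rows, so rows that do not move let the fingers close. It gives the time, the measured TCP pose, the force, the opening and the grip force at its end, in the units of the state.
- robot.get_obs(): the state, without advancing time (a new reading comes with each control period).
- robot.snapshot(name): name is "scene" or "side" or "wrist"; returns the picture (384x512x3 uint8, red, green, blue); there is no depth.
- robot.get_calibration(name): a dict with "fx", "fy", "cx", "cy" (pixels), "k1" (the pictures are not rectified: a ray, as slopes to the right and down, at radius r is drawn at 1 + k1 r^2 times it, then the intrinsics apply), "R" (3x3) and "t" (3): a world point X has camera coordinates R X + t. Camera axes: x right, y down, z forward; pixel columns grow to the right and rows downward; lengths in m; the calibration is good to about 2 mm. A picture is of the moment at which its call begins: read the wrist's pose just before it. get_calibration takes no time and is no camera call; for the wrist camera it gives the pose at the moment of the call.
- robot.close_job(): hands the job in; it is judged then, once.
The state is a dict: "time": time; "joint_positions": joint angles; "qvel": joint speeds; "joint_torque": joint torques, N m; "tool_pos": TCP position; "ee_rot": TCP orientation; "wrist_force": force on the tool from outside, world axes, zero at the start; "wrist_torque": the same for the moment, N m; "width": finger opening in m; "finger_force": force on a finger pad.
Only numpy, scipy, OpenCV 4.12 (cv2) and the standard library are available. Lean on these libraries where they do the work, as an engineer would, in place of code of your own. Each camera call takes 0.05 s, during which the arm holds its last target. There are 200 camera calls.

## Working session

There is one attempt and no reset: what is moved stays moved. The work goes in short steps, Python scripts to look and compute and a tool call to move; the robot and the scene stay as the last step left them, time stands still between calls to the robot, and variables do not carry over. Pictures are saved under pics/ and viewed, at most 13 in all, crops included, and the job is handed in when it is done.

Besides the shell and the picture viewer there is one more tool, called after ">>>" as name(argument=value, ...) on one line, values as JSON. move_arm: Moves the arm, as the interface text tells. Shifts and turns lie within -1 to 1; 1 stands for 100 mm of shift or 45 degrees of turn. Its arguments: {"type":"object","properties":{"motion":{"type":"array","items":{"type":"number"}}},"required":["motion"]}

```bash
mkdir -p pics; cat > h.py <<'E'
import numpy as np, cv2
from bench import robot
from scipy.spatial.transform import Rotation as Ro
def K(c): return np.array([[c['fx'],0,c['cx']],[0,c['fy'],c['cy']],[0,0,1.]])
def D(c): return np.array([c['k1'],0,0,0,0.])
def proj(c,X):
    R=np.array(c['R']);t=np.array(c['t'])
    return cv2.projectPoints(np.atleast_2d(np.array(X,float)),cv2.Rodrigues(R)[0],t,K(c),D(c))[0][:,0]
def ray(c,uv):
    R=np.array(c['R']);t=np.array(c['t'])
    n=cv2.undistortPoints(np.array(uv,float).reshape(-1,1,2),K(c),D(c))[:,0]
    return -R.T@t, np.c_[n,np.ones(len(n))]@R
def atz(c,uv,z):
    o,d=ray(c,uv); return o+d*((z-o[2])/d[:,2])[:,None]
def snap(n,f,s=1.5):
    c=robot.get_calibration(n); im=robot.snapshot(n)[:,:,::-1]
    cv2.imwrite('pics/raw_'+f,im); cv2.imwrite('pics/'+f,cv2.resize(im,None,fx=s,fy=s,interpolation=cv2.INTER_CUBIC)); return c,im
E
python3 - <<'E'
from h import *
for n in ['scene','side','wrist']:
    c,im=snap(n,n+'0.png'); print(n,{k:np.round(v,3).tolist() for k,v in c.items()})
o=robot.get_obs();print(o['tool_pos'],o['ee_rot'],o['time'],robot.tcp_to_grasp)
E
```

```text
scene {'fx': 359.008, 'fy': 359.008, 'cx': 253.181, 'cy': 192.058, 'k1': -0.012, 'R': [[0.906, -0.423, 0.013], [-0.219, -0.495, -0.841], [0.362, 0.759, -0.541]], 't': [-0.52, 0.105, 0.827]}
side {'fx': 419.121, 'fy': 419.121, 'cx': 251.877, 'cy': 191.186, 'k1': -0.145, 'R': [[0.936, -0.351, -0.016], [-0.188, -0.463, -0.866], [0.297, 0.814, -0.5]], 't': [-0.53, 0.138, 0.862]}
wrist {'fx': 286.687, 'fy': 286.687, 'cx': 253.077, 'cy': 191.094, 'k1': -0.006, 'R': [[0.354, 0.935, -0.003], [0.911, -0.344, 0.229], [0.213, -0.084, -0.974]], 't': [-0.548, -0.024, 0.39]}
[0.19447456 0.51402748 0.20458174] [-3.13993858e+00 -1.93229242e-04  2.77981192e+00] 0.15 -0.0188
```

View pics/scene0.png

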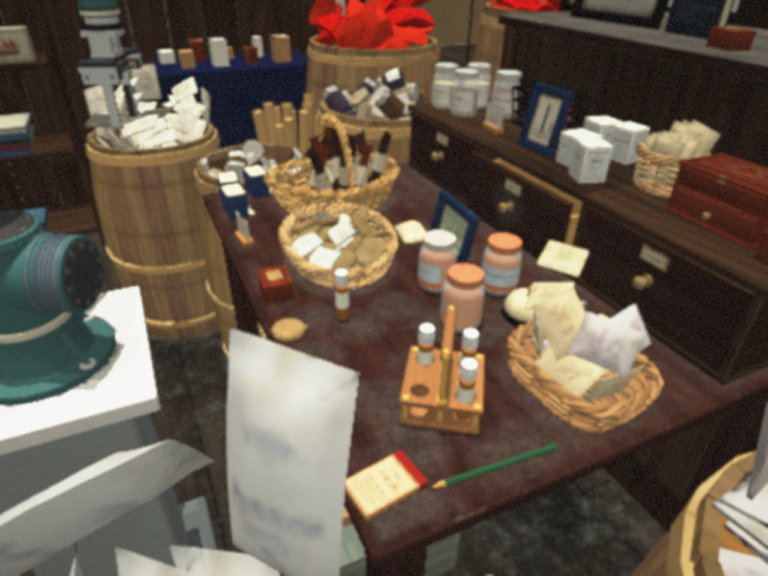

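View pics/side0.png

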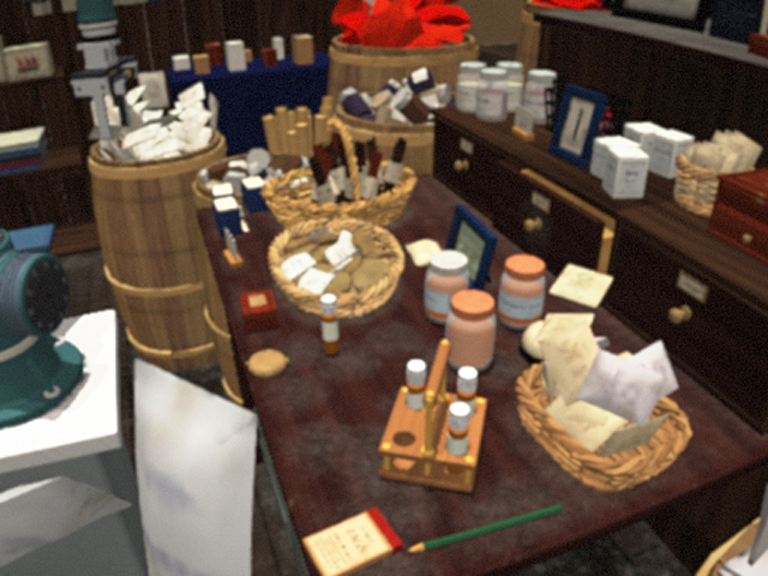

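The scene view shows the stray at about (342,295) and the caddy at about (445,385), with the empty hole near-left at (420,390). The side view shows the stray at (330,325) and the caddy at (435,435). The picture scale is 1.5. Next I'll enlarge both.

```bash
python3 - <<'E'
from h import *
s=cv2.imread('pics/raw_scene0.png'); d=cv2.imread('pics/raw_side0.png')
def cr(im,x,y,w,h,k=5):
    o=cv2.resize(im[y:y+h,x:x+w],None,fx=k,fy=k,interpolation=cv2.INTER_CUBIC)
    for i in range(0,w,10): cv2.line(o,(i*k,0),(i*k,6 if i%50 else 14),(0,255,0),1); 
    for i in range(0,h,10): cv2.line(o,(0,i*k),(6,i*k),(0,255,0),1)
    return o
a=cr(s,260,195,80,100); b=cr(d,250,220,80,110)
o=np.zeros((600,800,3),np.uint8); o[:500,:400]=a; o[:550,400:800]=b
cv2.imwrite('pics/caddy.png',o)
o=np.zeros((350,500,3),np.uint8); o[:,:250]=cr(s,205,165,50,70);o[:,250:]=cr(d,195,180,50,70)
cv2.imwrite('pics/stray.png',o)
E
```

```text
(no output)
```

View pics/caddy.png

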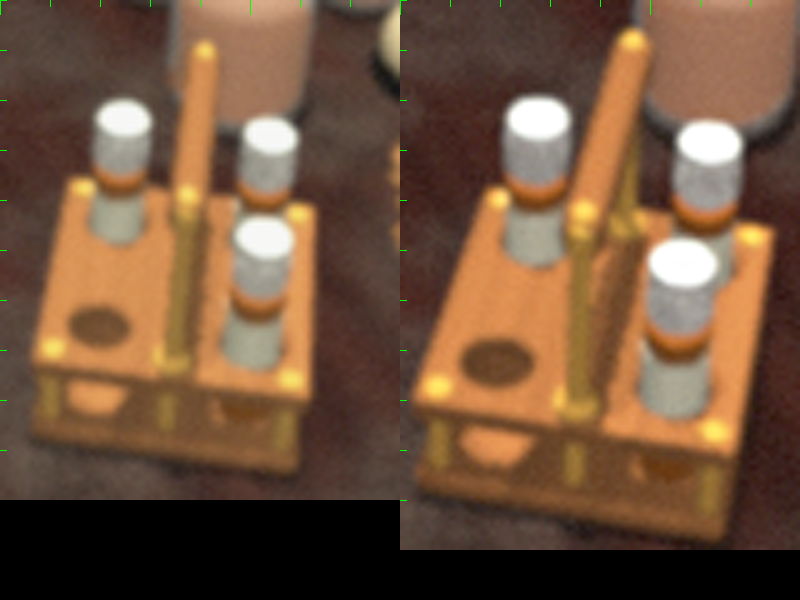

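View pics/stray.png

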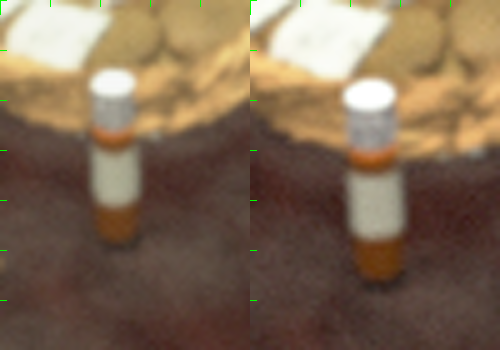

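```bash
cat > fit.py <<'E'
from h import *
from scipy.optimize import least_squares
cs=robot.get_calibration('scene'); cd=robot.get_calibration('side')
f=lambda p,ox,oy:(np.array(p,float)+.5)/5-.5+[ox,oy]
P=np.array([[30,32,44],[30,-32,100],[-30,-32,100],[-30,32,100],[0,47,127],[0,-47,127]])/1e3
us=f([(99,327),(123,118),(270,135),(264,239),(187,194),(205,49)],260,195)
ud=f([(97,362),(138,117),(309,143),(282,264),(183,210),(232,40)],250,220)
def W(q): return Ro.from_euler('z',q[2]).apply(P)+[q[0],q[1],0]
def res(q): return np.r_[proj(cs,W(q))-us, proj(cd,W(q))-ud]
for y0 in (2.8,-2.8):
    r=least_squares(lambda q:res(q).ravel(),[.5,.3,y0],loss='soft_l1'); print('caddy',r.x,np.degrees(r.x[2]),r.cost)
print(np.round(res(r.x),1).tolist()); q=r.x
print('hole3',W(q)[0])
ss=f([(113,82)],205,165); sd=f([(119,96)],195,180)
print('stray',atz(cs,ss,.09),atz(cd,sd,.09))
E
python3 fit.py
python3 - <<'E'
from h import *
cs=robot.get_calibration('scene')
for n,p,z in [('boxtop',(274,272),.037),('jarwhite',(438,239),.1),('jarR',(503,242),.1),('jarF',(464,275),.1),('compass',(290,325),.016)]: print(n,atz(cs,[np.array(p)/1.5],z)[0].round(3))
E
```

```text
caddy [ 0.51307841 -0.33336173  2.52852706] 144.8739287010968 1.4284745735950082
caddy [ 0.51307841 -0.33336173 -3.75465825] -215.12607129022615 1.4284745735950115
[[-0.6, -0.0], [-0.3, 0.1], [-0.2, 0.2], [-0.3, -0.2], [-0.3, 0.7], [-0.4, 0.6], [0.1, -0.2], [0.2, 0.0], [0.4, -0.4], [0.3, -0.5], [0.3, 0.3], [0.5, 0.1]]
hole3 [ 0.47012969 -0.34227282  0.044     ]
stray [[ 0.46112534 -0.08947212  0.09      ]] [[ 0.45868545 -0.09174166  0.09      ]]
boxtop [0.381 0.04  0.037]
jarwhite [ 0.654 -0.07   0.1  ]
jarR [ 0.754 -0.126  0.1  ]
jarF [ 0.63  -0.194  0.1  ]
compass [ 0.367 -0.098  0.016]
```

```bash
cat >> h.py <<'E'
def go(target,yaw_deg,obs=None):
    """deltas: yaw turn (45deg units, tool z) then shift in tool axes after that turn, tool assumed straight down"""
    o=obs or robot.get_obs(); R0=Ro.from_euler('xyz',o['ee_rot']); Rt=Ro.from_euler('xyz',[np.pi,0,np.radians(yaw_deg)])
    rv=(R0.inv()*Rt).as_rotvec(degrees=True)/45
    s=Rt.inv().apply(np.array(target)-o['tool_pos'])*10
    print('turn',rv.round(3),'shift',s.round(3),'at',np.round(o['tool_pos'],4),'t',round(o['time'],2))
E
python3 - <<'E'
from h import *
cs=robot.get_calibration('scene')
for n,p,z in [('hb near rim',(330,200),.06),('hb left',(270,180),.06),('hb near0',(330,210),.0),('basket near base',(335,285),0),('basket left',(282,240),.03),('basket right',(397,240),.03),('navybox',(235,205),.05)]: print(n,atz(cs,[np.array(p)/1.5],z)[0].round(3))
go([.46,-.0906,.16],144.87)
E
```

```text
hb near rim [0.57  0.253 0.06 ]
hb left [0.48  0.421 0.06 ]
hb near0 [0.595 0.327 0.   ]
basket near base [0.486 0.009 0.   ]
basket left [0.433 0.168 0.03 ]
basket right [0.647 0.074 0.03 ]
navybox [0.376 0.332 0.05 ]
turn [-0.002  0.     0.32 ] shift [-5.651 -3.417  0.446] at [0.1945 0.514  0.2046] t 0.15
```

>>> move_arm(motion=[0, 0, 0.107, 0, 0, 0, 0.6, 0, 0, 0.107, 0, 0, 0, 0.6, 0, 0, 0.106, 0, 0, 0, 0.6, 0, 0, 0, -0.26, -0.155, 0, 0.6, 0, 0, 0, -0.26, -0.155, 0, 0.6, 0, 0, 0, -0.26, -0.155, 0, 0.6, 0, 0, 0, -0.26, -0.155, 0, 0.6, 0, 0, 0, -0.26, -0.155, 0, 0.6, 0, 0, 0, -0.26, -0.155, 0, 0.6, 0, 0, 0, -0.26, -0.155, 0, 0.6, 0, 0, 0, -0.26, -0.155, 0, 0.6, 0, 0, 0, -0.26, -0.155, 0, 0.6])

```text
time: 1.15
tool_pos: [0.3059, 0.2642, 0.2052]
ee_rot: [-3.141, -0.0, 2.529]
wrist_force: [1.4, -0.2, -0.6]
width: 0.0565
finger_force: 0.0
```

>>> move_arm(motion=[0, 0, 0, -0.26, -0.155, 0, 0.6, 0, 0, 0, -0.26, -0.155, 0, 0.6, 0, 0, 0, -0.26, -0.155, 0, 0.6, 0, 0, 0, -0.26, -0.155, 0, 0.6, 0, 0, 0, -0.26, -0.155, 0, 0.6, 0, 0, 0, -0.26, -0.155, 0, 0.6, 0, 0, 0, -0.26, -0.155, 0, 0.6, 0, 0, 0, -0.26, -0.155, 0, 0.6, 0, 0, 0, -0.26, -0.155, 0, 0.6, 0, 0, 0, -0.26, -0.155, 0, 0.6, 0, 0, 0, 0, 0, 0, 0.6, 0, 0, 0, 0, 0, 0, 0.6])

```text
time: 2.15
tool_pos: [0.4291, -0.0117, 0.2048]
ee_rot: [-3.141, -0.002, 2.525]
wrist_force: [0.1, 0.2, -0.4]
width: 0.0564
finger_force: 0.0
```

```bash
python3 - <<'E'
from h import *
go([.46,-.0906,.14],144.87)
c,im=snap('wrist','w1.png'); print(proj(c,[[.46,-.0906,.09],[.46,-.0906,0]])*1.5)
E
```

```text
turn [-0.    -0.002 -0.004] shift [-0.707 -0.468  0.648] at [ 0.4291 -0.0117  0.2048] t 2.15
[[317.63624057 376.09609226]
 [331.17462974 335.02336686]]
```

View pics/w1.png

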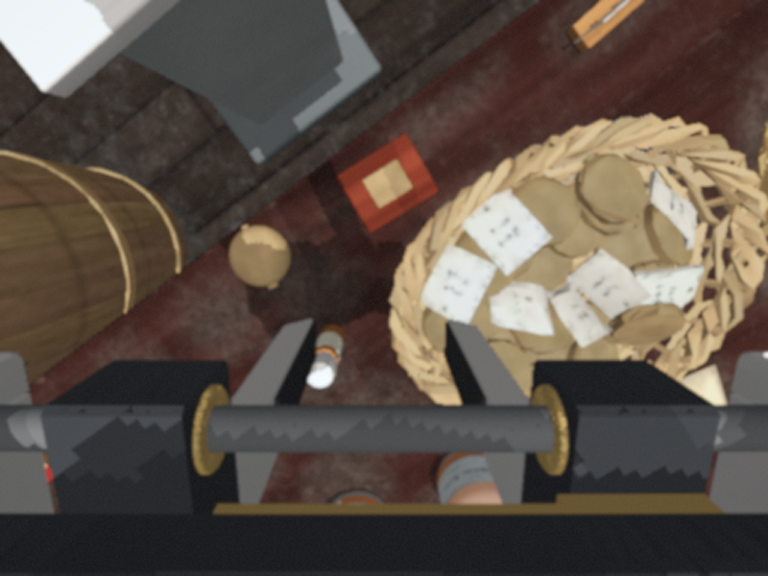

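The wrist view shows the stray's cap top at (320,373), against a predicted (318,376). They agree to about 2 mm, so I'll refine with this view.

```bash
python3 - <<'E'
from h import *
c=robot.get_calibration('wrist')
p=atz(c,[(np.array([320,373])+.5)/1.5-.5],.09)[0];print(p)
t=(p[:2]+[.461,-.0895]+[.4587,-.0917])/3; print(t)
go([*t,.13],144.87); go([*t,.059],144.87)
E
```

```text
[ 0.45876985 -0.08676948  0.09      ]
[ 0.45948995 -0.08932316]
turn [ 0.    -0.002 -0.002] shift [-0.702 -0.467  0.75 ] at [ 0.4289 -0.0107  0.205 ] t 2.2
turn [ 0.    -0.002 -0.002] shift [-0.702 -0.467  1.46 ] at [ 0.4289 -0.0107  0.205 ] t 2.2
```

>>> move_arm(motion=[0, 0, 0, -0.175, -0.117, 0, 0.6, 0, 0, 0, -0.175, -0.117, 0, 0.6, 0, 0, 0, -0.175, -0.117, 0, 0.6, 0, 0, 0, -0.175, -0.117, 0, 0.6, 0, 0, 0, 0, 0, 0.25, 0.6, 0, 0, 0, 0, 0, 0.25, 0.6, 0, 0, 0, 0, 0, 0.25, 0.6, 0, 0, 0, 0, 0, 0, 0.6, 0, 0, 0, 0, 0, 0, 0.6])

```text
time: 2.95
tool_pos: [0.4584, -0.0877, 0.1295]
ee_rot: [-3.141, -0.003, 2.53]
wrist_force: [0.0, 0.9, -0.2]
width: 0.056
finger_force: 0.0
```

```bash
python3 - <<'E'
from h import *
go([.4595,-.0893,.059],144.87)
c,im=snap('wrist','w2.png'); print(proj(c,[[.4595,-.0893,.09],[.4595,-.0893,0]])*1.5)
E
```

```text
turn [-0.001 -0.004  0.002] shift [-0.018 -0.007  0.705] at [ 0.4584 -0.0877  0.1295] t 2.95
[[379.71730532 316.93089494]
 [379.89747702 280.86119581]]
```

View pics/w2.png

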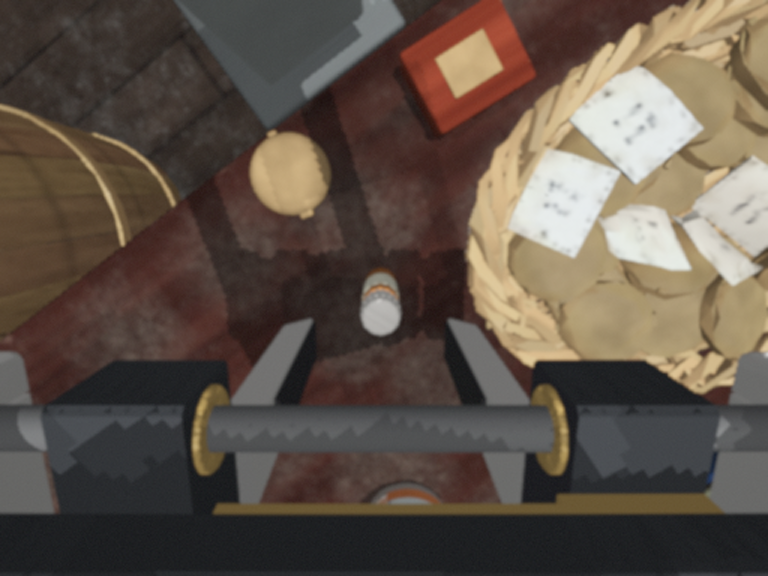

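The cap top is at (381,317), against a predicted (380,317), so the position is confirmed. I'll descend and grip.

>>> move_arm(motion=[0, 0, 0, -0.02, -0.005, 0.2, 0.6, 0, 0, 0, 0, 0, 0.2, 0.6, 0, 0, 0, 0, 0, 0.2, 0.6, 0, 0, 0, 0, 0, 0.1, 0.6, 0, 0, 0, 0, 0, 0, 0.6, 0, 0, 0, 0, 0, 0, 0.1, 0, 0, 0, 0, 0, 0, 0.1, 0, 0, 0, 0, 0, 0, 0.1, 0, 0, 0, 0, 0, 0, 0.1, 0, 0, 0, 0, 0, 0, 0.1])

```text
time: 3.83
tool_pos: [0.4615, -0.091, 0.0614]
ee_rot: [3.141, 0.002, 2.528]
wrist_force: [-1.1, 0.4, -0.9]
width: 0.0265
finger_force: 0.0
```

>>> move_arm(motion=[0, 0, 0, 0, 0, 0, 0.1, 0, 0, 0, 0, 0, 0, 0.1, 0, 0, 0, 0, 0, 0, 0.1, 0, 0, 0, 0, 0, 0, 0.1, 0, 0, 0, 0, 0, 0, 0.1])

```text
time: 4.25
tool_pos: [0.4614, -0.0909, 0.061]
ee_rot: [3.141, 0.001, 2.528]
wrist_force: [0.2, 0.5, 4.0]
width: 0.0205
finger_force: 30.0
```

```bash
python3 - <<'E'
from h import *
o=robot.get_obs();print(o['tool_pos'],o['width'],o['finger_force'],o['wrist_force'])
go([.4595,-.0893,.13],144.87)
E
```

```text
[ 0.46136018 -0.09088448  0.06103068] 0.020451010579532764 29.983006417751312 [0.2144299  0.47350255 3.99681826]
turn [0.001 0.001 0.   ] shift [ 0.024  0.002 -0.69 ] at [ 0.4614 -0.0909  0.061 ] t 4.25
```

>>> move_arm(motion=[0, 0, 0, 0, 0, -0.1, 0.1, 0, 0, 0, 0, 0, -0.2, 0.1, 0, 0, 0, 0, 0, -0.25, 0.1, 0, 0, 0, 0, 0, -0.25, 0.1, 0, 0, 0, 0, 0, -0.25, 0.1, 0, 0, 0, 0, 0, -0.25, 0.1, 0, 0, 0, 0, 0, -0.15, 0.1, 0, 0, 0, 0, 0, 0, 0.1])

```text
time: 4.92
tool_pos: [0.4626, -0.0915, 0.2099]
ee_rot: [3.14, 0.007, 2.528]
wrist_force: [0.3, -0.6, -0.8]
width: 0.02
finger_force: 30.0
```

>>> move_arm(motion=[0, 0, 0, -0.08, -0.1, 0, 0.1, 0, 0, 0, -0.152, -0.2, 0, 0.1, 0, 0, 0, -0.152, -0.2, 0, 0.1, 0, 0, 0, -0.152, -0.2, 0, 0.1, 0, 0, 0, -0.152, -0.2, 0, 0.1, 0, 0, 0, -0.152, -0.2, 0, 0.1, 0, 0, 0, -0.152, -0.2, 0, 0.1, 0, 0, 0, -0.152, -0.2, 0, 0.1, 0, 0, 0, -0.152, -0.2, 0, 0.1, 0, 0, 0, -0.152, -0.2, 0, 0.1, 0, 0, 0, -0.08, -0.1, 0, 0.1, 0, 0, 0, 0, 0, 0, 0.1])

```text
time: 5.92
tool_pos: [0.4699, -0.3441, 0.2032]
ee_rot: [-3.141, -0.004, 2.525]
wrist_force: [0.3, 0.8, -0.8]
width: 0.0209
finger_force: 30.0
```

>>> move_arm(motion=[0, 0, 0, 0, 0, 0, 0.1, 0, 0, 0, 0, 0, 0, 0.1, 0, 0, 0, 0, 0, 0, 0.1])

```text
time: 6.17
tool_pos: [0.471, -0.3409, 0.2055]
ee_rot: [3.141, -0.0, 2.53]
wrist_force: [-0.8, 1.0, 0.0]
width: 0.0208
finger_force: 30.0
```

```bash
python3 - <<'E'
from h import *
go([.4701,-.3423,.211],144.87)
def cr(im,x,y,w,h,k=5):
    return cv2.resize(im[y:y+h,x:x+w],None,fx=k,fy=k,interpolation=cv2.INTER_CUBIC)
c,s=snap('scene','s3.png'); c2,d=snap('side','d3.png'); c3,w=snap('wrist','w3.png')
print(proj(c,[[.4701,-.3423,.15],[.4701,-.3423,.044]]),proj(c2,[[.4701,-.3423,.15],[.4701,-.3423,.044]]))
o=np.zeros((600,800,3),np.uint8); o[:600,:400]=cr(s,250,180,80,120); o[:600,400:]=cr(d,245,215,80,120)
cv2.imwrite('pics/c3.png',o)
E
```

```text
turn [ 0.001 -0.     0.002] shift [-0.001 -0.016 -0.055] at [ 0.471  -0.3409  0.2055] t 6.17
[[281.8220341  217.1404608 ]
 [278.81265947 259.96902289]] [[269.60773903 241.49710534]
 [269.13840078 291.81900436]]
```

View pics/c3.png

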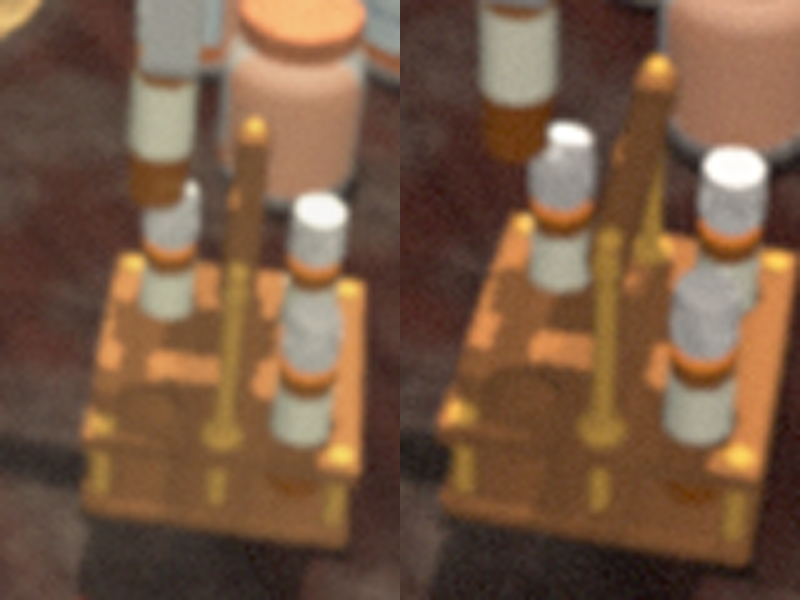

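The held bottle's underside is at about (157,190) in the scene crop and (516,142) in the side crop. That is roughly 2 mm left of target. I'll shift it and lower to just above the hole, then measure again.

>>> move_arm(motion=[0, 0, 0, -0.019, 0.004, 0.1, 0.1, 0, 0, 0, 0, 0, 0.2, 0.1, 0, 0, 0, 0, 0, 0.2, 0.1, 0, 0, 0, 0, 0, 0.15, 0.1, 0, 0, 0, 0, 0, 0.1, 0.1, 0, 0, 0, 0, 0, 0, 0.1, 0, 0, 0, 0, 0, 0, 0.1, 0, 0, 0, 0, 0, 0, 0.1])

```text
time: 6.98
tool_pos: [0.4731, -0.3435, 0.1315]
ee_rot: [-3.141, 0.002, 2.529]
wrist_force: [0.2, 0.0, -0.4]
width: 0.0206
finger_force: 30.0
```

```bash
python3 - <<'E'
from h import *
go([.4701,-.3423,.120],144.87)
o=robot.get_obs();print(o['wrist_force'],o['width'])
def cr(im,x,y,w,h,k=6):
    return cv2.resize(im[y:y+h,x:x+w],None,fx=k,fy=k,interpolation=cv2.INTER_CUBIC)
c,s=snap('scene','s4.png'); c2,d=snap('side','d4.png'); c3,w=snap('wrist','w4.png')
C=np.array([.4701,-.3423,0]);a=np.linspace(0,2*np.pi,24)
print(proj(c,C+[[0,0,.06],[0,0,.044]]),proj(c2,C+[[0,0,.06],[0,0,.044]]),proj(c3,C+[[0,0,.06],[0,0,.044]]))
o=np.zeros((600,800,3),np.uint8); o[:300,:240]=cr(s,260,225,40,50); o[:300,240:480]=cr(d,250,250,40,50)
o[300:600,:400]=cv2.resize(w,(400,300))
g=lambda im:cv2.convertScaleAbs(im,alpha=1.8)
# gain-boosted crops w/ both
o[:300,480:720]=g(cr(s,260,225,40,50)); o[300:600,480:720]=g(cr(d,250,250,40,50))
cv2.imwrite('pics/c4.png',o)
E
```

```text
turn [-0.     0.002  0.   ] shift [ 0.031 -0.008  0.115] at [ 0.4731 -0.3435  0.1315] t 6.98
[ 0.24754884  0.048626   -0.39367267] 0.02055258434104097
[[279.23588618 253.95461867]
 [278.81265947 259.96902289]] [[269.20893666 284.78078525]
 [269.13840078 291.81900436]] [[253.1552127  194.62732096]
 [253.17256518 190.54794169]]
```

View pics/c4.png

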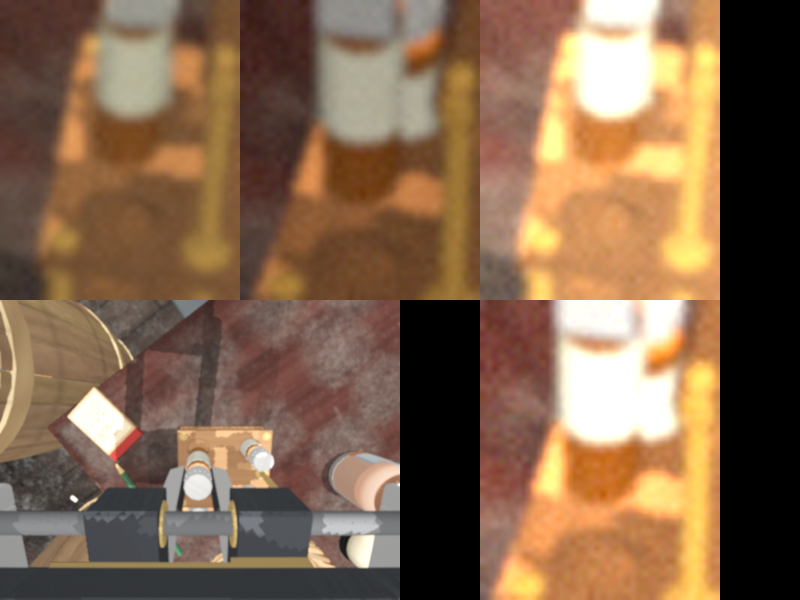

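```bash
python3 - <<'E'
from h import *
cs=robot.get_calibration('scene');cd=robot.get_calibration('side');cw=robot.get_calibration('wrist')
for z in (.0705,):
    print(atz(cs,[(280.75,248.75)],z)[0],atz(cd,[(269.9,279.75)],z)[0])
# hole as measured by each camera in the first pictures
print(atz(cs,[(279.4,260)],.044)[0],atz(cd,[(269,292)],.044)[0])
T=robot.get_obs()['tool_pos']; 
# silhouettes: predicted bottle outline for axis at C
a=np.linspace(0,2*np.pi,60,endpoint=False); ring=lambda C,z,r:np.c_[C[0]+r*np.cos(a),C[1]+r*np.sin(a),np.full(60,z)]
for nm,c,off in (('scene',cs,(260,225)),('side',cd,(250,250))):
    p=(proj(c,ring(T,T[2]-.061,.011))-off+.5)*6-.5
    print(nm,'underside ring x',p[:,0].min().round(),p[:,0].max().round(),'lowest y',p[:,1].max().round())
print('wrist cap top pred (400 scale)',(proj(cw,ring(T,T[2]-.061+.09,.0105)).mean(0))*400/512+[0,300], 'hole2 tester cap', proj(cw,[.507,-.290,.1])*400/512+[0,300])
E
```

```text
[ 0.47392492 -0.34029401  0.0705    ] [ 0.47137939 -0.34199589  0.0705    ]
[ 0.47112368 -0.34285732  0.044     ] [ 0.46971593 -0.34261793  0.044     ]
scene underside ring x 96.0 164.0 lowest y 174.0
side underside ring x 90.0 170.0 lowest y 209.0
wrist cap top pred (400 scale) [198.62372516 490.7755015 ] hole2 tester cap [[263.01649449 462.20003178]]
```

>>> move_arm(motion=[0, 0, 0, 0.007, -0.017, 0, 0.1, 0, 0, 0, 0, 0, 0.08, 0.1, 0, 0, 0, 0, 0, 0.08, 0.1, 0, 0, 0, 0, 0, 0.06, 0.1, 0, 0, 0, 0, 0, 0.04, 0.1, 0, 0, 0, 0, 0, 0.03, 0.1, 0, 0, 0, 0, 0, 0.03, 0.1, 0, 0, 0, 0, 0, 0, 0.1, 0, 0, 0, 0, 0, 0, 0.1])

```text
time: 7.88
tool_pos: [0.471, -0.3439, 0.0981]
ee_rot: [3.141, -0.001, 2.529]
wrist_force: [-0.3, 1.1, -0.9]
width: 0.0209
finger_force: 30.0
```

>>> move_arm(motion=[0, 0, 0, 0, 0, 0.03, 0.1, 0, 0, 0, 0, 0, 0.03, 0.1, 0, 0, 0, 0, 0, 0.03, 0.1, 0, 0, 0, 0, 0, 0.03, 0.1, 0, 0, 0, 0, 0, 0, 0.1, 0, 0, 0, 0, 0, 0, 0.1])

```text
time: 8.38
tool_pos: [0.471, -0.3438, 0.086]
ee_rot: [3.141, -0.001, 2.529]
wrist_force: [0.1, 0.4, -0.7]
width: 0.0207
finger_force: 30.0
```

>>> move_arm(motion=[0, 0, 0, 0, 0, 0.03, 0.1, 0, 0, 0, 0, 0, 0.03, 0.1, 0, 0, 0, 0, 0, 0.03, 0.1, 0, 0, 0, 0, 0, 0.03, 0.1, 0, 0, 0, 0, 0, 0.01, 0.1, 0, 0, 0, 0, 0, 0, 0.1, 0, 0, 0, 0, 0, 0, 0.1])

```text
time: 8.97
tool_pos: [0.471, -0.3439, 0.0731]
ee_rot: [3.141, -0.0, 2.529]
wrist_force: [1.3, 1.3, -2.1]
width: 0.0205
finger_force: 30.0
```

>>> move_arm(motion=[0, 0, 0, 0, 0, 0.01, 0.1, 0, 0, 0, 0, 0, 0.01, 0.1, 0, 0, 0, 0, 0, 0, 0.1, 0, 0, 0, 0, 0, 0, 0.1])

```text
time: 9.3
tool_pos: [0.4712, -0.3441, 0.0715]
ee_rot: [3.141, 0.0, 2.529]
wrist_force: [1.3, 1.2, 0.2]
width: 0.0203
finger_force: 30.0
```

>>> move_arm(motion=[0, 0, 0, 0, 0, 0.01, 0.1, 0, 0, 0, 0, 0, 0.01, 0.1, 0, 0, 0, 0, 0, 0, 0.1, 0, 0, 0, 0, 0, 0, 0.1])

```text
time: 9.63
tool_pos: [0.4714, -0.3443, 0.071]
ee_rot: [3.142, 0.002, 2.529]
wrist_force: [-0.3, 0.8, 5.1]
width: 0.021
finger_force: 30.0
```

The bottle is seated: there is 5 N of upward force and z is 0.071 as expected. I'll release it.

>>> move_arm(motion=[0, 0, 0, 0, 0, 0, 0.26, 0, 0, 0, 0, 0, 0, 0.3, 0, 0, 0, 0, 0, 0, 0.34, 0, 0, 0, 0, 0, 0, 0.36, 0, 0, 0, 0, 0, 0, 0.36, 0, 0, 0, 0, 0, 0, 0.36, 0, 0, 0, 0, 0, 0, 0.36])

```text
time: 10.22
tool_pos: [0.4709, -0.3441, 0.0692]
ee_rot: [3.142, -0.0, 2.528]
wrist_force: [-0.0, 1.2, 1.0]
width: 0.0339
finger_force: 0.0
```

>>> move_arm(motion=[0, 0, 0, 0, 0, -0.1, 0.36, 0, 0, 0, 0, 0, -0.1, 0.36, 0, 0, 0, 0, 0, -0.2, 0.36, 0, 0, 0, 0, 0, -0.25, 0.36, 0, 0, 0, 0, 0, -0.3, 0.36, 0, 0, 0, 0, 0, -0.3, 0.36, 0, 0, 0, 0, 0, -0.1, 0.36, 0, 0, 0, 0, 0, 0, 0.5])

```text
time: 10.88
tool_pos: [0.4726, -0.3455, 0.2097]
ee_rot: [-3.141, 0.009, 2.529]
wrist_force: [-0.4, -0.2, 0.7]
width: 0.0377
finger_force: 0.0
```

```bash
python3 - <<'E'
from h import *
o=robot.get_obs();print(o['wrist_force'],o['width'],o['finger_force'])
go([.5131,-.3334,.20],54.87)
def cr(im,x,y,w,h,k=5):
    return cv2.resize(im[y:y+h,x:x+w],None,fx=k,fy=k,interpolation=cv2.INTER_CUBIC)
c,s=snap('scene','s5.png'); c2,d=snap('side','d5.png')
o=np.zeros((600,800,3),np.uint8); o[:600,:400]=cr(s,250,180,80,120); o[:600,400:]=cr(d,245,215,80,120)
cv2.imwrite('pics/c5.png',o)
E
```

```text
[-0.39915723 -0.22609003  0.71088176] 0.03768082281757845 0.0
turn [0.008 0.01  2.   ] shift [0.332 0.261 0.097] at [ 0.4726 -0.3455  0.2097] t 10.88
```

View pics/c5.png

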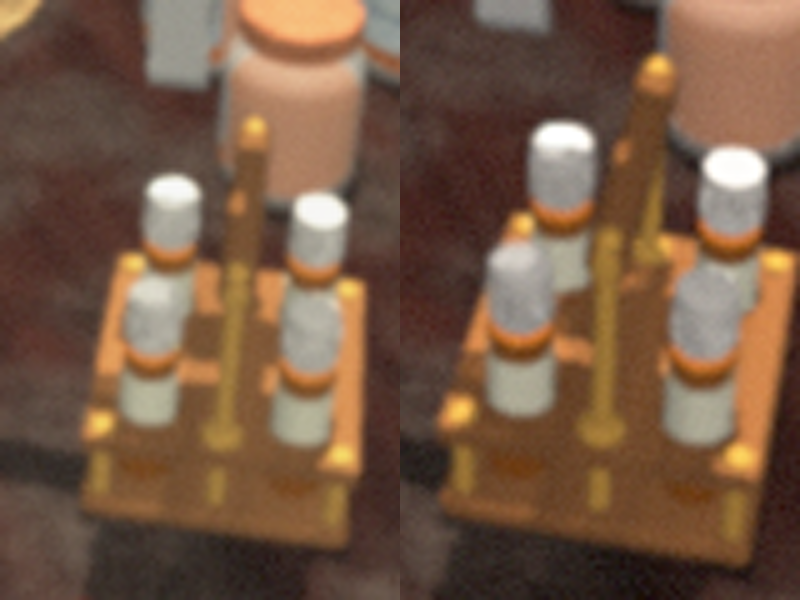

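All four bottles stand in their holes. The stray is at (150,350) in the scene crop, at the same height as its neighbours, and the caddy has not moved. Next I'll turn 90° and go over the handle.

>>> move_arm(motion=[0, 0, 0.15, 0, 0, 0, 0.5, 0, 0, 0.15, 0, 0, 0, 0.5, 0, 0, 0.15, 0, 0, 0, 0.5, 0, 0, 0.15, 0, 0, 0, 0.5, 0, 0, 0.15, 0, 0, 0, 0.5, 0, 0, 0.15, 0, 0, 0, 0.5, 0, 0, 0.15, 0, 0, 0, 0.5, 0, 0, 0.15, 0, 0, 0, 0.5, 0, 0, 0.15, 0, 0, 0, 0.5, 0, 0, 0.15, 0, 0, 0, 0.5])

```text
time: 11.82
tool_pos: [0.47, -0.3431, 0.2009]
ee_rot: [-3.136, -0.003, 1.345]
wrist_force: [-0.1, 0.4, -0.1]
width: 0.0473
finger_force: 0.0
```

>>> move_arm(motion=[0, 0, 0.125, 0, 0, 0, 0.5, 0, 0, 0.125, 0, 0, 0, 0.5, 0, 0, 0.125, 0, 0, 0, 0.5, 0, 0, 0.125, 0, 0, 0, 0.5, 0, 0, 0, 0.17, 0.13, 0, 0.5, 0, 0, 0, 0.16, 0.13, 0, 0.5, 0, 0, 0, 0, 0, 0, 0.5, 0, 0, 0, 0, 0, 0, 0.5, 0, 0, 0, 0, 0, 0, 0.5])

```text
time: 12.57
tool_pos: [0.5102, -0.3317, 0.2023]
ee_rot: [-3.137, 0.0, 0.958]
wrist_force: [1.3, -0.2, 0.6]
width: 0.0464
finger_force: 0.0
```

```bash
python3 - <<'E'
from h import *
go([.5131,-.3334,.15],54.87)
go([.5131,-.3334,.099],54.87)
c3,w=snap('wrist','w6.png')
print(proj(c3,[[.5131,-.3334,.126],[.4860,-.3718,.126],[.5401,-.2949,.126],[.5131,-.3334,.0]])*1.5)
E
```

```text
turn [-0.005  0.     0.   ] shift [0.003 0.034 0.523] at [ 0.5102 -0.3317  0.2023] t 12.57
turn [-0.005  0.     0.   ] shift [0.003 0.034 1.033] at [ 0.5102 -0.3317  0.2023] t 12.57
[[385.59171036 294.3694926 ]
 [385.25164594 365.84180322]
 [385.72140114 216.74481992]
 [384.13821341 259.7063279 ]]
```

View pics/w6.png

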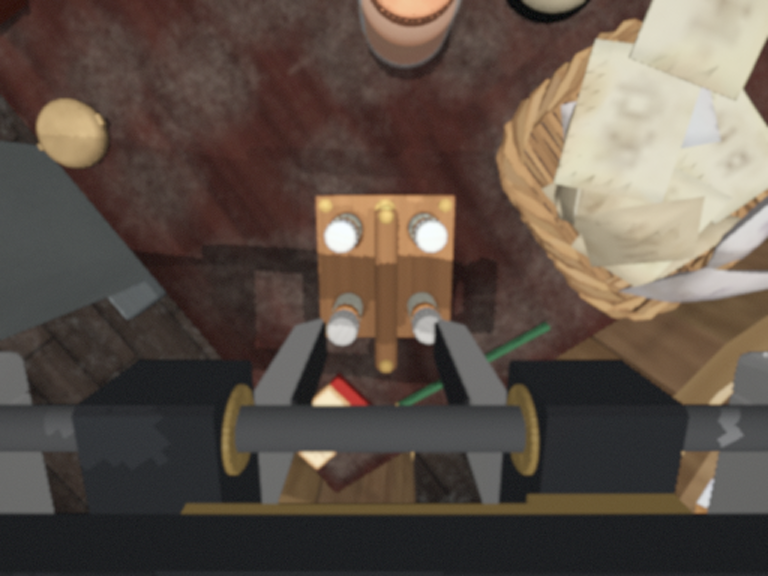

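The handle ends are at (386,212) and (386,368), within 3 mm of prediction, and its yaw matches. I'll descend and grip.

>>> move_arm(motion=[0, 0, 0, 0, 0.034, 0.1, 0.5, 0, 0, 0, 0, 0, 0.2, 0.5, 0, 0, 0, 0, 0, 0.2, 0.5, 0, 0, 0, 0, 0, 0.2, 0.5, 0, 0, 0, 0, 0, 0.15, 0.5, 0, 0, 0, 0, 0, 0.1, 0.5, 0, 0, 0, 0, 0, 0.08, 0.5, 0, 0, 0, 0, 0, 0, 0.5, 0, 0, 0, 0, 0, 0, 0.5])

```text
time: 13.37
tool_pos: [0.514, -0.3342, 0.1015]
ee_rot: [3.142, -0.0, 0.957]
wrist_force: [-0.2, 0.3, 0.1]
width: 0.0468
finger_force: 0.0
```

>>> move_arm(motion=[0, 0, 0, 0, 0, 0, 0.3, 0, 0, 0, 0, 0, 0, 0.25, 0, 0, 0, 0, 0, 0, 0.2, 0, 0, 0, 0, 0, 0, 0.15, 0, 0, 0, 0, 0, 0, 0.05, 0, 0, 0, 0, 0, 0, 0.05, 0, 0, 0, 0, 0, 0, 0.05, 0, 0, 0, 0, 0, 0, 0.05, 0, 0, 0, 0, 0, 0, 0.05, 0, 0, 0, 0, 0, 0, 0.05])

```text
time: 14.2
tool_pos: [0.5137, -0.3337, 0.1018]
ee_rot: [-3.141, -0.0, 0.958]
wrist_force: [-3.6, 2.2, 3.7]
width: 0.0137
finger_force: 30.0
```

>>> move_arm(motion=[0, 0, 0, 0, 0, -0.05, 0.05, 0, 0, 0, 0, 0, -0.08, 0.05, 0, 0, 0, 0, 0, -0.12, 0.05, 0, 0, 0, 0, 0, -0.15, 0.05, 0, 0, 0, 0, 0, -0.15, 0.05, 0, 0, 0, 0, 0, -0.15, 0.05, 0, 0, 0, 0, 0, -0.15, 0.05, 0, 0, 0, 0, 0, -0.15, 0.05, 0, 0, 0, 0, 0, -0.15, 0.05, 0, 0, 0, 0, 0, -0.15, 0.05, 0, 0, 0, 0, 0, -0.12, 0.05, 0, 0, 0, 0, 0, -0.08, 0.05])

```text
time: 15.2
tool_pos: [0.5146, -0.3344, 0.2536]
ee_rot: [3.139, -0.0, 0.958]
wrist_force: [-0.6, -0.3, -5.7]
width: 0.0137
finger_force: 30.0
```

>>> move_arm(motion=[0, 0, 0, 0, 0, -0.05, 0.05, 0, 0, 0, 0, 0, -0.03, 0.05, 0, 0, 0, 0, 0, 0, 0.05, 0, 0, 0, 0, 0, 0, 0.05, 0, 0, 0, 0, 0, 0, 0.05, 0, 0, 0, 0, 0, 0, 0.05, 0, 0, 0, 0, 0, 0, 0.05, 0, 0, 0, 0, 0, 0, 0.05, 0, 0, 0, 0, 0, 0, 0.05, 0, 0, 0, 0, 0, 0, 0.05])

```text
time: 16.03
tool_pos: [0.514, -0.334, 0.2593]
ee_rot: [-3.141, -0.0, 0.958]
wrist_force: [0.3, -0.8, -5.9]
width: 0.0138
finger_force: 30.0
```

```bash
python3 - <<'E'
from h import *
o=robot.get_obs();print(o['tool_pos'],o['wrist_force'],o['wrist_torque'],o['width'],o['finger_force'],np.abs(o['qvel']).max())
def cr(im,x,y,w,h,k=4):
    return cv2.resize(im[y:y+h,x:x+w],None,fx=k,fy=k,interpolation=cv2.INTER_CUBIC)
c,s=snap('scene','s7.png'); c2,d=snap('side','d7.png')
cv2.imwrite('pics/c7.png',np.hstack([cr(s,250,110,100,150),cr(d,245,140,100,150)]))
E
```

```text
[ 0.51403459 -0.33397581  0.25933942] [ 0.33341291 -0.830034   -5.94078545] [-0.11958519  0.03997113  0.05166251] 0.013789002271898368 29.9983012676239 0.0018133292344337847
```

View pics/c7.png

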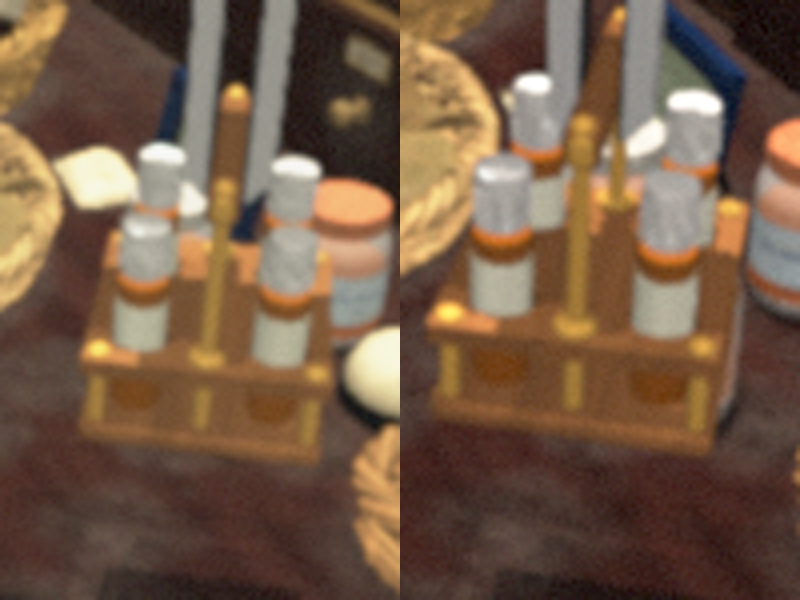

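The caddy hangs level, about 157 mm up, with all four bottles in their holes, and it is still. I'll hand it in.

```bash
python3 -c "
from bench import robot
print(robot.close_job())"
```

```text
the job is handed in; nothing more can be done
None
```

The stray bottle was lowered into the empty hole and let go, and the job was handed in with the caddy held level by its handle about 157 mm above the table, all four bottles in place; the hand-in call returned no verdict.

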